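Fit the missing foot of a butcher block by the depth of its bore

ROBOT

A 6-joint arm with a two-finger parallel gripper is mounted at the origin on a cart in front of the work surface, level with it; the furniture and walls round the work are solid. World frame = base frame: x ahead of the robot, y to its left, z up, the work surface at z = 0. Lengths are in mm, angles in degrees, forces in N, time in s.
With the tool pointing down it reaches from about 350 to 850 mm from the base axis. Payload 8.1 kg.
Tool frame: the origin (TCP) lies at the centre of the arm's flange, where the gripper is bolted on; the fingertips stand 173 mm ahead of it and the grasp point (between the pads) lies 155 mm ahead of it; z points along the fingers, y is the line along which they close (so a half turn about z gives the same grasp; the last joint's range is limited). The gripper opens to 85 mm and grips with 20 to 120 N. Pads are 22 mm wide; open, the fingers measure 114 mm over their backs; the gripper's body (76 mm by 85 mm) begins 54 mm behind the grasp point. The pads swing forward as they close: fully open they stand 13 mm farther back than shut.
Start: joints at [60.768, 7.471, 85.268, -0, 87.261, -4.893], TCP at [247.264, 546.688, 404.692] pointing down, gripper open.
Joint ranges: [-169.43, 169.43], [-51.17, 129.36], [1.28, 143.12], [-76.62, 256.62], [0, 156.53], [-152.29, 152.29]. Speed limits (degrees/s): [136.94, 136.94, 159.86, 180, 180, 180].

INTERFACE

Orientations are given as [roll, pitch, yaw] about the fixed x, y, z axes, in that order (R = Rz(yaw) Ry(pitch) Rx(roll)).
In Python, from bench import * gives the robot as it stands.
- The arm moves only by the shell command python3 -m jog 'ROWS' [FORCE]. ROWS is text: rows parted by semicolons, each of 7 numbers parted by spaces: the shift along the tool's x, y, z scaled (see below), then the turn, a rotation vector about the tool's x, y, z scaled (see below), then the closure, from -1 (fully open) to 1 (shut). In form: tx ty tz wx wy wz hand; .... A call has 1 to 5 rows; each row shifts and turns the commanded pose from where the row before left it, along the tool's axes as they then stand; what a row does not reach is not made up. The controller multiplies each number of a shift by 0.1 m and each number of a turn by 60 degrees. A row lasts 1/8 s, in which the tool goes at most 62.5 mm and 10.7 degrees, less where a joint would pass 70% of its speed; a pose out of reach is approached as far as the arm can. A call with a number of a shift or a turn outside -1 to 1 is refused whole. A call with a gripper value outside its range is refused whole. The fingers move at their own pace and stop on an object; FORCE is the grip in N (left out, the last holds). Time passes only in rows, so rows that do not move let the fingers close. It gives the time, the measured TCP pose, the force, the opening and the grip force at its end, in the units of the state.
- sense(): the state, without advancing time (a new reading comes with each control period).
- snapshot(name): name is "scene" or "top"; returns a dict with "img" (480x640x3 uint8, red, green, blue), "fx", "fy", "cx", "cy" (pixels), "extrinsics" (4x4, takes a point from camera to world coordinates). Camera axes: x right, y down, z forward; pixel columns grow to the right and rows downward; lengths in mm; the calibration is good to about 2 mm. A picture is of the moment at which its call begins. There is no depth.
- hand_in(): hands the job in; it is judged then, once.
The state is a dict: "time": time; "joint_pos": joint angles; "qd": joint speeds; "joint_efforts": joint torques, N m; "tool_pos": TCP position; "tcp_rot": TCP orientation; "ft_force": force on the tool from outside, world axes, zero at the start; "wrist_torque": the same for the moment, N m; "finger_gap": finger opening in mm; "grip_force": force on a finger pad.
Only numpy, scipy, OpenCV 4.12 (cv2) and the standard library are available. Lean on these libraries where they do the work, as an engineer would, in place of code of your own. Each camera call takes 0.05 s, during which the arm holds its last target. There are 200 camera calls.

TASK

The butcher block lies upside down and lacks one foot; a stump of the old one is still glued in the bore, so nobody knows how deep it is. Feel out the depth with the depth rod, gently so that the stump does not break loose, put the rod back in its stand, and then gently seat, right down on the stump, the one spare foot that will stand level with the other three. Take only that foot: leave the other two spares standing, and do not disturb the things around.

Things in the scene. Friction and masses are not known exactly. Their poses are not given: they have to be found in the camera images.
- block: Beech butcher block lying upside down on the worktop, 240 x 170 x 60 mm, fixed (heavy). Origin: centre of its lower face, on the worktop; z up, x along the 240 mm side. Three feet (26 mm round, black rubber pads) stand 50 mm out of its upper face (pads 110 mm above its origin), at x,y = (85,55), (85,-55), (-85,-55) mm; the fourth corner (-85,55) has the empty bore.
- bore (a point): Centre of the empty bore's mouth, in the block's upper face 60 mm above the worktop. Upright blind bore, 27.4 mm wide, 2 mm chamfer. A flat-topped, rigid stump of the old foot is glued in at the bottom and fills its width: the depth left open above it is about 24, 35 or 46 mm, and must be felt out. More than 30 N on the stump breaks it loose.
- rod: Loose depth rod, 157 mm, 80 g, standing upright in its stand. Steel shaft 9 mm round with a dark ring every 10 mm from the tip; turned wooden handle 22 mm round from 105 to 157 mm. Origin: centre of the lower tip; z along the rod to the handle.
- rod_tip (a point): Lower tip of the depth rod; 10 mm above the worktop while it stands in its stand.
- stand: Dark wooden stand of the depth rod, fixed: foot 86 x 86 x 10 mm, on it a block 58 x 58 mm up to z = 54 mm. Origin: centre of its underside, on the worktop.
- stand_mouth (a point): Mouth of the stand's socket, centre of its top, 54 mm above the worktop. Socket 11 mm wide with 3 mm chamfer, 44 mm deep: the rod's tip rests 10 mm above the worktop.
- foot_short: Loose spare foot: plain brown wooden dowel 26 mm round, 74 mm long overall (spare feet: 74, 85 and 96 mm), about 45 g, standing upright on the worktop, black rubber pad up. Origin: centre of its lower end, the end that goes into the bore (edge chamfered 1.8 mm); z to the pad.
- foot_short_pad (a point): Top of the rubber pad of foot_short, 74 mm above its lower end.
- foot_mid: Loose spare foot: plain brown wooden dowel 26 mm round, 85 mm long overall (spare feet: 74, 85 and 96 mm), about 45 g, standing upright on the worktop, black rubber pad up. Origin: centre of its lower end, the end that goes into the bore (edge chamfered 1.8 mm); z to the pad.
- foot_mid_pad (a point): Top of the rubber pad of foot_mid, 85 mm above its lower end.
- foot_long: Loose spare foot: plain brown wooden dowel 26 mm round, 96 mm long overall (spare feet: 74, 85 and 96 mm), about 45 g, standing upright on the worktop, black rubber pad up. Origin: centre of its lower end, the end that goes into the bore (edge chamfered 1.8 mm); z to the pad.
- foot_long_pad (a point): Top of the rubber pad of foot_long, 96 mm above its lower end.
- salt_shaker: Bystander: salt shaker, 44 mm round, 90 mm tall. Origin: centre of its underside.
- teaspoon: Bystander: steel teaspoon lying flat, 130 mm long, 11 mm high, in front of the spare feet. Origin: centre of its underside.
Things that resemble listed ones, but are neither listed nor needed, are in the scene too. Leave any red look-alike of the foot_mid alone.

How it is judged:
By the outcome, as a careful person would: the job done as asked, in the order asked, and still so for the second after the job is handed in, with the robot touching nothing.
It also fails if it takes over 72 s, if anything falls off the work surface, if the arm or the gripper's body presses on something with over 40 N, if the wrist force passes 120 N, or if a joint passes its speed limit or range.

## Working session

There is one attempt and no reset: what is moved stays moved. The work goes in short steps, Python scripts to look and compute and a shell command to move; the robot and the scene stay as the last step left them, time stands still between calls to the robot, and variables do not carry over. Pictures are saved under pics/ and viewed, at most 10 in all, crops included, and the job is handed in when it is done.

```bash
mkdir -p pics; python3 - <<'E'
from bench import *
import cv2,pickle
d={n:snapshot(n) for n in("scene","top")}
pickle.dump(d,open('s.pkl','wb'))
for n in d:
    cv2.imwrite(f'pics/{n}1.png',d[n]["img"][:,:,::-1]); print(n,d[n]["fx"],d[n]["cx"],d[n]["cy"],d[n]["extrinsics"])
s=sense();print(s)
E
```

```text
scene 510.4437402114165 320.24318482599654 237.00531121494166 [[-4.15789918e-01 -3.84790526e-01  8.24047932e-01 -4.18973725e+02]
 [-9.09348193e-01  1.90148920e-01 -3.70039528e-01  3.27797073e+02]
 [-1.43041198e-02 -9.03205203e-01 -4.28970573e-01  5.36619223e+02]
 [ 0.00000000e+00  0.00000000e+00  0.00000000e+00  1.00000000e+00]]
top 450.66605474507486 320.8508151162064 235.39204229358813 [[-2.15978387e-02 -9.91400002e-01  1.29071958e-01  3.16994938e+02]
 [-9.99749019e-01  2.21853763e-02  3.11581251e-03 -7.34145398e+01]
 [-5.95252648e-03 -1.28972269e-01 -9.91630335e-01  1.25111866e+03]
 [ 0.00000000e+00  0.00000000e+00  0.00000000e+00  1.00000000e+00]]
{'time': 0.1, 'joint_pos': array([ 6.07678598e+01,  7.51271552e+00,  8.53248368e+01,  9.68968590e-04,
        8.72612192e+01, -4.89269307e+00]), 'qd': array([ 0.04215964, -0.10541359, -0.14419695,  0.04606437,  0.11039451,
       -0.04294247]), 'joint_efforts': array([ 1.37610168e-03, -5.70953965e+01, -5.01939404e+01, -3.10031019e-04,
        8.29236262e-03, -5.98028873e-05]), 'tool_pos': array([247.15533598, 546.50009343, 403.71168027]), 'tcp_rot': array([-1.79901671e+02, -9.38846116e-03,  1.55660498e+02]), 'ft_force': array([-0.29133167,  0.15255803, -0.68613268]), 'wrist_torque': array([ 0.02449568, -0.01068018,  0.00483139]), 'grip_force': 0.0, 'finger_gap': 85.23407113253128}
```

View pics/scene1.png

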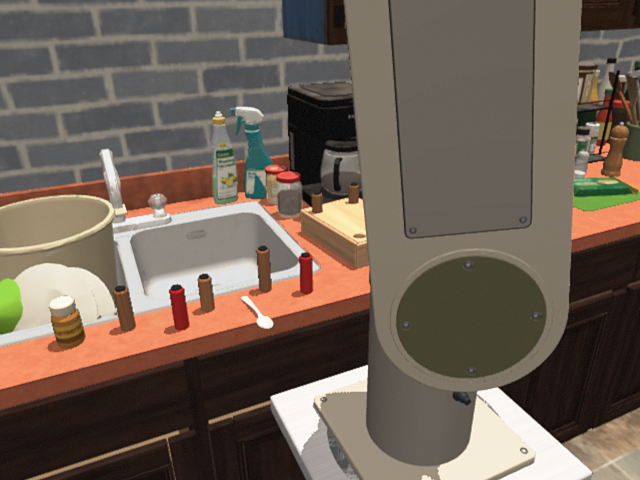

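View pics/top1.png

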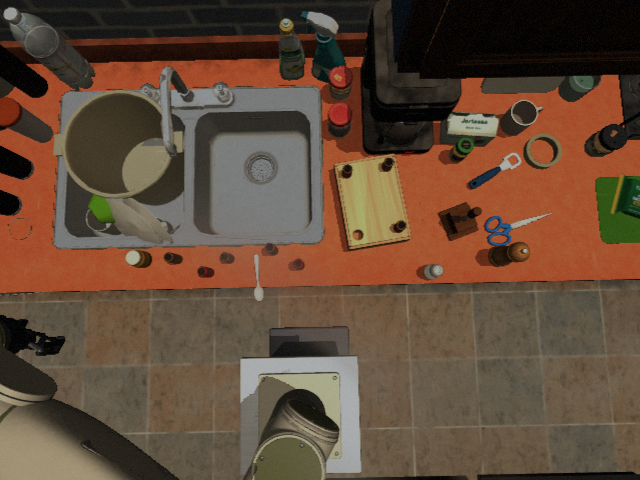

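The scene view shows three brown feet at about (124,308), (206,292) and (264,269), with red look-alikes at (180,307) and (306,273). In the top view the browns are at (172,258), (226,258) and (270,249), and the reds at (205,271) and (297,264). The bore is at (358,234), the rod and stand at (460,220), the spoon at (258,278), and the salt shaker is probably at (433,271).

```bash
cat > h.py <<'E'
import numpy as np
def ray(d,u,v,z):
    E=d["extrinsics"]; r=E[:3,:3]@np.array([(u-d["cx"])/d["fx"],(v-d["cy"])/d["fy"],1]); o=E[:3,3]
    return (o+r*(z-o[2])/r[2])
def px(d,p):
    E=d["extrinsics"]; c=E[:3,:3].T@(np.array(p)-E[:3,3]); return np.array([d["fx"]*c[0]/c[2]+d["cx"],d["fy"]*c[1]/c[2]+d["cy"]])
E
python3 - <<'E'
import pickle,cv2
from h import *
d=pickle.load(open('s.pkl','rb'));t=d['top'];i=t['img'][:,:,::-1]
cv2.imwrite('pics/a.png',cv2.resize(i[150:255,330:490],None,fx=5,fy=5,interpolation=cv2.INTER_CUBIC))
cv2.imwrite('pics/b.png',cv2.resize(i[235:310,160:320],None,fx=5,fy=5,interpolation=cv2.INTER_CUBIC))
for n,u,v,z in[('bore',358,234,60),('f1',172,258,80),('f2',226,258,80),('f3',270,249,80)]:print(n,ray(t,u,v,z))
E
```

```text
bore [ 473.55783111 -168.73520052   60.        ]
f1 [418.65608002 319.77033183  80.        ]
f2 [415.54300655 178.75402001  80.        ]
f3 [436.56487836  63.83516662  80.        ]
```

View pics/a.png

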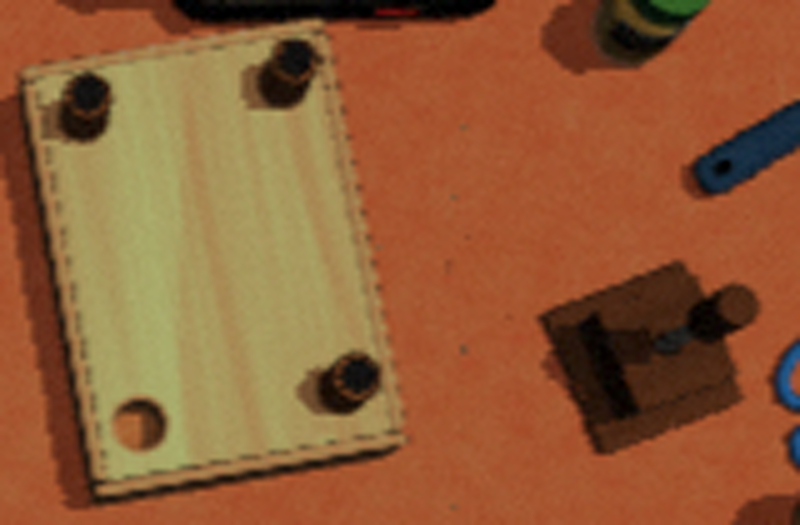

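View pics/b.png

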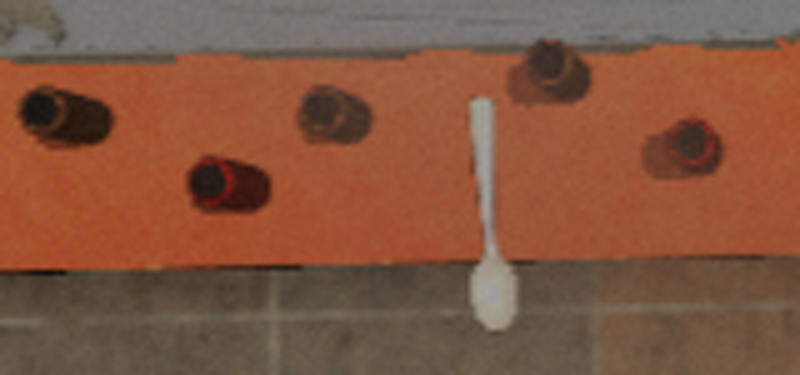

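```bash
python3 - <<'E'
import pickle,cv2
from h import *
from scipy.optimize import least_squares
d=pickle.load(open('s.pkl','rb'));t=d['top'];s=d['scene']
T=lambda c,o:((c[0]+.5)/5-.5+o[0],(c[1]+.5)/5-.5+o[1])
A=(330,150);B=(160,235)
obs=[((88,92),(85,55,110)),((297,57),(85,-55,110)),((357,377),(-85,-55,110)),((139,425),(-85,55,60)),
((22,72),(120,85,60)),((320,22),(120,-85,60)),((402,438),(-120,-85,60)),((95,487),(-120,85,60))]
def W(p,l):
    c,n=np.cos(p[2]),np.sin(p[2]);return [p[0]+c*l[0]-n*l[1],p[1]+n*l[0]+c*l[1],l[2]]
f=lambda p:np.concatenate([px(t,W(p,l))-T(c,A) for c,l in obs])
r=least_squares(f,[560,-200,0]);print('block',r.x[:2],np.degrees(r.x[2]),r.fun.round(2).reshape(-1,2).tolist(),'bore',W(r.x,(-85,55,60)),'direct',ray(t,*T((139,425),A),60))
print('rod top',ray(t,*T((738,305),A),157+10), 'stand foot ctr',ray(t,*T((642,358),A),10))
for c in [(543,318),(680,263),(742,398),(603,453)]:print(ray(t,*T(c,A),10)[:2])
p=ray(t,*T((738,305),A),167);print('mouth proj crop',[(px(t,[p[0],p[1],54])-A)*5+2,(px(t,[p[0],p[1],10])-A)*5+2])
for n,c,sp in[('f1',(40,106),(122,289)),('f2',(322,106),(205,277)),('f3',(547,62),(263,249))]:
    u=T(c,B)
    q=least_squares(lambda p:np.concatenate([px(t,p)-u,px(s,p)-sp]),[420,100,80])
    print(n,q.x.round(1),q.fun.round(1),[ray(t,*u,z)[:2].round(1) for z in(74,85,96)], 'scene base px',px(s,[q.x[0],q.x[1],0]).round(1))
    for z in(74,85,96):
        w=ray(t,*u,z); print('   ',z,px(s,w).round(1),px(s,[w[0],w[1],0]).round(1))
i=s['img'][:,:,::-1]
cv2.imwrite('pics/c.png',cv2.resize(i[235:345,100:280],None,fx=4.4,fy=4.4,interpolation=cv2.INTER_CUBIC))
E
```

```text
block [ 564.76717759 -208.54554431] 8.233565740796108 [[-0.11, -0.06], [-0.33, 0.12], [-0.12, -0.3], [-0.31, -0.29], [-0.93, -1.51], [0.91, -1.57], [1.25, 1.35], [-0.34, 2.06]] bore [np.float64(472.7668333281175), np.float64(-166.28520052742743), 60] direct [ 471.98147579 -167.08560962   60.        ]
rod top [ 510.52084748 -452.45671394  167.        ] stand foot ctr [ 509.82703826 -452.04476624   10.        ]
[ 533.65269457 -398.27643529]
[ 563.13003316 -476.54217895]
[ 486.11148498 -506.09052408]
[ 457.10835919 -427.25759131]
mouth proj crop [array([666.91032702, 343.59122877]), array([642.66457337, 356.75310428])]
f1 [424.5 330.6  77.6] [ 0.6  0.1 -0.4 -0.1] [array([425.2, 333.5]), array([424.2, 329.7]), array([423.2, 325.9])] scene base px [129.4 325.7]
    74 [120.2 290.8] [127.7 325.9]
    85 [121.4 285.2] [129.9 325.7]
    96 [122.6 279.5] [132.2 325.4]
f2 [422.4 186.2  66.3] [ 0.3  0.1 -0.2 -0. ] [array([421.9, 185.3]), array([421. , 182.9]), array([420. , 180.5])] scene base px [208.6 307.1]
    74 [204.8 273.3] [209.1 307.1]
    85 [205.6 268.1] [210.5 307.1]
    96 [206.4 262.7] [211.9 307. ]
f3 [440.8  65.   89.1] [ 0.1  0.  -0.1 -0. ] [array([442.5,  67.1]), array([441.3,  65.8]), array([440.2,  64.5])] scene base px [265.6 288.2]
    74 [262.1 255.7] [264.4 288. ]
    85 [262.5 250.8] [265.2 288.2]
    96 [263.  245.9] [266.  288.3]
```

View pics/c.png

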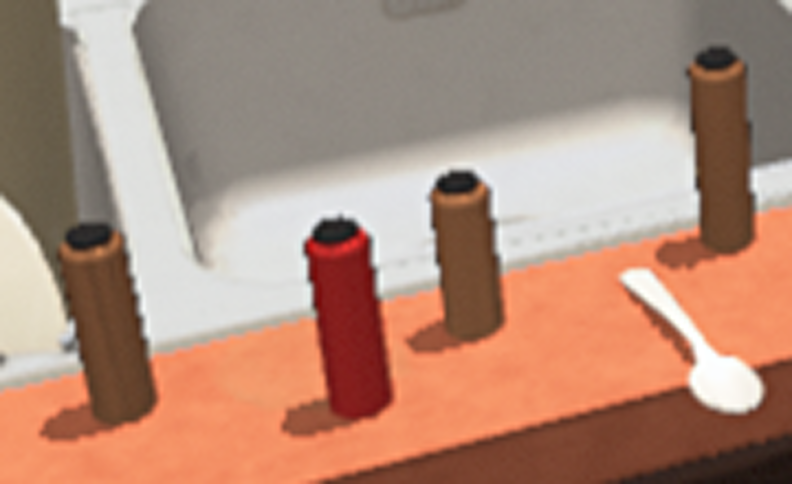

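The scene crop shows the brown feet at crop (90,236), (458,183) and (716,60). Their triangulated heights are about 77.6, 66.3 and 89.1, a constant bias of about 7 mm, so:

| Spare | x, y (mm) |
|---|---|
| mid | (424, 330) |
| short | (422, 185) |
| long | (440, 64) |

The things that could be confused with them are the red ones at (180,307) and (306,273), which I exclude. The rod stands at (510,-452), confirmed by both the handle top and the stand's foot. The bore is at about (472,-166).

First I turn to yaw 90, so tool x is world y, tool y is world x, and z points down. Then I travel over the rod.

```bash
python3 -m jog '0 0 0 0 0 .17 -1;0 0 0 0 0 .17 -1;0 0 0 0 0 .17 -1;0 0 0 0 0 .17 -1;0 0 0 0 0 .17 -1' 40; python3 -m jog '0 0 0 0 0 .17 -1;0 0 0 0 0 .0743 -1;-.45 .4 0 0 0 0 -1;-.45 .4 0 0 0 0 -1;-.45 .4 0 0 0 0 -1'
```

```text
time: 0.72
tool_pos: [247.2, 546.6, 404.1]
tcp_rot: [-180.0, 0.0, 104.3]
ft_force: [0.9, -0.2, -0.2]
finger_gap: 85.5
grip_force: 0.0
time: 1.35
tool_pos: [368.0, 410.3, 404.2]
tcp_rot: [-180.0, 0.0, 90.0]
ft_force: [-0.3, 0.7, 0.5]
finger_gap: 85.3
grip_force: 0.0
```

```bash
python3 -m jog '-.45 .4 0 0 0 0 -1;-.45 .4 0 0 0 0 -1;-.6 .12 0 0 0 0 -1;-.6 .12 0 0 0 0 -1;-.6 .12 0 0 0 0 -1' >/dev/null; python3 -m jog '-.6 .12 0 0 0 0 -1;-.6 .12 0 0 0 0 -1;-.6 0 0 0 0 0 -1;-.6 0 0 0 0 0 -1;-.6 0 0 0 0 0 -1'; python3 -m jog '-.6 0 0 0 0 0 -1;-.6 0 0 0 0 0 -1;-.58 0 0 0 0 0 -1;-.58 .03 0 0 0 0 -1;-.58 0 0 0 0 0 -1' ; python3 -m jog '0 0 .3 0 0 0 -1;0 0 0 0 0 0 -1'
python3 - <<'E'
from bench import *
import cv2
t=snapshot('top');i=t['img'][150:290,330:530,::-1]
cv2.imwrite('pics/d.png',cv2.resize(i,None,fx=4,fy=4,interpolation=cv2.INTER_CUBIC))
E
```

```text
time: 2.6
tool_pos: [506.8, -160.2, 404.4]
tcp_rot: [-180.0, -0.0, 90.0]
ft_force: [1.1, 0.4, 1.0]
finger_gap: 85.3
grip_force: 0.0
time: 3.22
tool_pos: [510.1, -454.1, 404.1]
tcp_rot: [-180.0, -0.0, 90.0]
ft_force: [0.5, 0.1, 0.6]
finger_gap: 85.3
grip_force: 0.0
time: 3.48
tool_pos: [509.3, -452.2, 370.3]
tcp_rot: [-179.7, -0.3, 89.9]
ft_force: [0.5, 1.3, -0.2]
finger_gap: 85.1
grip_force: 0.0
```

View pics/d.png

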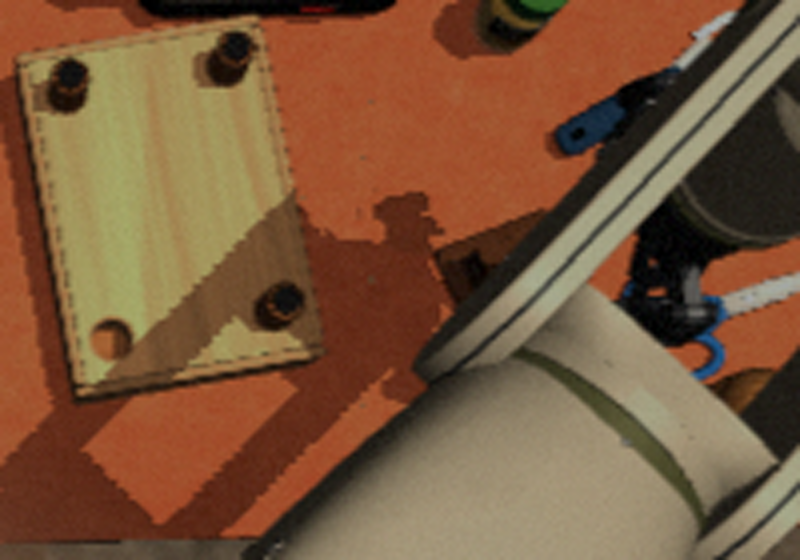

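The arm hides the rod, so this view can't confirm the alignment. The bore stays visible at (110,340) in the crop. I'll descend and close, watching the forces.

```bash
python3 -m jog '0 0 .3 0 0 0 -1;0 0 .25 0 0 0 -1;0 0 .17 0 0 0 -1;0 0 0 0 0 0 -1'; python3 -m jog '0 0 0 0 0 0 .2;0 0 0 0 0 0 .4;0 0 0 0 0 0 .6;0 0 0 0 0 0 1;0 0 0 0 0 0 1' 40;python3 -m jog '0 0 0 0 0 0 1;0 0 0 0 0 0 1;0 0 0 0 0 0 1' 40
```

```text
time: 4.03
tool_pos: [510.3, -451.5, 301.9]
tcp_rot: [-179.9, -0.1, 90.1]
ft_force: [0.2, -0.8, -0.2]
finger_gap: 85.6
grip_force: 0.0
time: 4.65
tool_pos: [510.4, -452.5, 303.5]
tcp_rot: [180.0, 0.0, 90.0]
ft_force: [-0.1, -0.0, 4.0]
finger_gap: 20.9
grip_force: 39.1
time: 5.03
tool_pos: [510.5, -452.5, 303.4]
tcp_rot: [180.0, 0.0, 90.0]
ft_force: [-0.6, -0.1, 5.5]
finger_gap: 20.7
grip_force: 39.3
```

```bash
python3 -m jog '0 0 -.03 0 0 0 1;0 0 -.2 0 0 0 1;0 0 -.3 0 0 0 1;0 0 -.3 0 0 0 1;0 0 -.4 0 0 0 1'; python3 -m jog '.4 -.05 0 0 0 0 1;.55 -.07 0 0 0 0 1;.55 -.07 0 0 0 0 1;.55 -.07 0 0 0 0 1;.55 -.08 0 0 0 0 1'; python3 -m jog '.26 -.04 0 0 0 0 1;0 0 0 0 0 0 1;0 0 0 0 0 0 1'
python3 - <<'E'
from bench import *
import cv2,numpy as np
a=[]
for n,(x0,x1,y0,y1) in (('top',(320,440,150,260)),('scene',(280,400,120,280))):
    t=snapshot(n);i=np.ascontiguousarray(t['img'][y0:y1,x0:x1,::-1]);a.append(cv2.resize(i,(int(120*3.3),int((y1-y0)*3.3)),interpolation=cv2.INTER_CUBIC))
h=max(x.shape[0] for x in a)
cv2.imwrite('pics/e.png',np.hstack([np.pad(x,((0,h-x.shape[0]),(0,0),(0,0))) for x in a]))
E
```

```text
time: 5.65
tool_pos: [509.9, -452.0, 426.8]
tcp_rot: [-179.9, -0.1, 90.0]
ft_force: [0.2, -0.7, -1.3]
finger_gap: 21.1
grip_force: 39.5
time: 6.28
tool_pos: [475.6, -190.5, 427.0]
tcp_rot: [180.0, 0.0, 90.0]
ft_force: [0.2, 1.0, -0.1]
finger_gap: 20.6
grip_force: 39.5
time: 6.65
tool_pos: [472.3, -166.7, 426.5]
tcp_rot: [180.0, 0.0, 90.0]
ft_force: [-0.2, 0.2, -0.7]
finger_gap: 20.9
grip_force: 39.5
```

View pics/e.png

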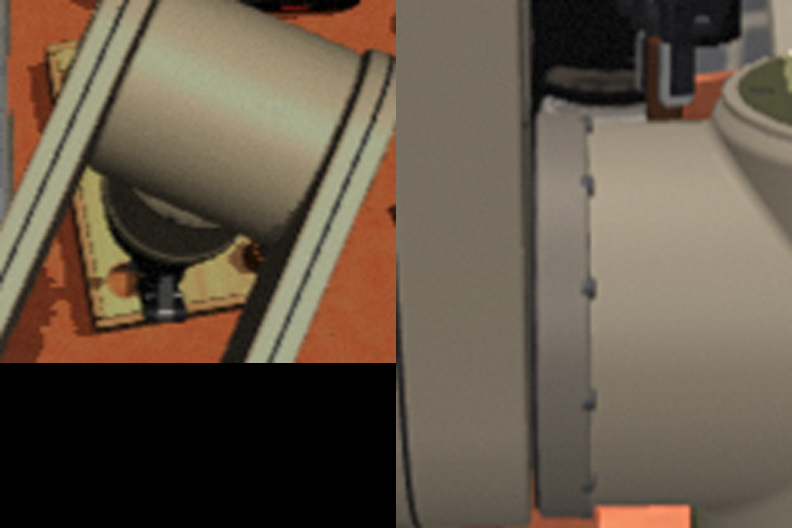

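The rod handle is still between the fingers (scene half, near (665,80)), and the bore is just left of the fingers in the top view, offset by parallax. I'll descend into the bore.

```bash
python3 -m jog '0 0 .25 0 0 0 1;0 0 .25 0 0 0 1;0 0 .17 0 0 0 1;0 0 .05 0 0 0 1'; python3 -m jog '0 0 .05 0 0 0 1;0 0 .05 0 0 0 1;0 0 .04 0 0 0 1;0 0 0 0 0 0 1'; python3 -m jog '0 0 .02 0 0 0 1;0 0 0 0 0 0 1'
```

```text
time: 7.25
tool_pos: [472.0, -166.7, 352.4]
tcp_rot: [-179.9, -0.1, 90.0]
ft_force: [-0.1, 0.1, -0.5]
finger_gap: 21.2
grip_force: 39.5
time: 7.75
tool_pos: [472.3, -166.2, 339.6]
tcp_rot: [-180.0, -0.0, 90.0]
ft_force: [0.6, 0.6, -0.9]
finger_gap: 20.9
grip_force: 39.5
time: 8.0
tool_pos: [472.3, -166.3, 337.7]
tcp_rot: [180.0, 0.0, 90.0]
ft_force: [0.7, -0.1, -0.2]
finger_gap: 21.3
grip_force: 39.5
```

```bash
python3 -m jog '0 0 .02 0 0 0 1;0 0 .02 0 0 0 1;0 0 .01 0 0 0 1;0 0 0 0 0 0 1'|egrep 'pos|force'; python3 -m jog '0 0 .01 0 0 0 1;0 0 0 0 0 0 1' |egrep 'pos|force';python3 -m jog '0 0 .01 0 0 0 1;0 0 0 0 0 0 1' |egrep 'pos|force'
```

```text
tool_pos: [472.2, -166.3, 332.5]
ft_force: [-0.0, -0.2, -0.9]
grip_force: 39.5
tool_pos: [472.3, -166.3, 331.6]
ft_force: [-0.6, 0.0, -0.8]
grip_force: 39.5
tool_pos: [472.3, -166.3, 330.6]
ft_force: [-0.1, -0.4, -1.3]
grip_force: 39.5
```

```bash
python3 -m jog '0 0 .01 0 0 0 1;0 0 0 0 0 0 1' |egrep 'pos|force'
```

```text
tool_pos: [472.3, -166.3, 329.6]
ft_force: [-0.5, -0.1, -1.0]
grip_force: 39.5
```

```bash
python3 -m jog '0 0 .01 0 0 0 1;0 0 0 0 0 0 1' |egrep 'pos|force'
```

```text
tool_pos: [472.3, -166.3, 328.6]
ft_force: [-0.3, -0.2, -0.1]
grip_force: 39.5
```

```bash
cat > ok.py <<'E'
import sys,re
s=sys.stdin.read(); g=lambda k:[float(x) for x in re.findall(r'[-\d.]+',re.search(k+r': \[(.*?)\]',s)[1])]
print(g('tool_pos'),g('ft_force')); sys.exit(g('ft_force')[2]>3)
E
python3 -m jog '0 0 .01 0 0 0 1;0 0 0 0 0 0 1' |python3 ok.py && python3 -m jog '0 0 .01 0 0 0 1;0 0 0 0 0 0 1' |python3 ok.py && python3 -m jog '0 0 .01 0 0 0 1;0 0 0 0 0 0 1' |python3 ok.py && python3 -m jog '0 0 .01 0 0 0 1;0 0 0 0 0 0 1' |python3 ok.py && python3 -m jog '0 0 .02 0 0 0 1;0 0 0 0 0 0 1' |python3 ok.py && python3 -m jog '0 0 .01 0 0 0 1;0 0 0 0 0 0 1' |python3 ok.py && python3 -m jog '0 0 .01 0 0 0 1;0 0 0 0 0 0 1' |python3 ok.py && python3 -m jog '0 0 .01 0 0 0 1;0 0 0 0 0 0 1' |python3 ok.py && python3 -m jog '0 0 .01 0 0 0 1;0 0 0 0 0 0 1' |python3 ok.py && python3 -m jog '0 0 .01 0 0 0 1;0 0 0 0 0 0 1' |python3 ok.py
```

```text
[472.3, -166.3, 327.6] [-0.1, -0.7, -0.3]
[472.3, -166.3, 326.6] [-0.6, 0.1, -1.7]
[472.3, -166.3, 325.6] [0.3, -0.5, -1.9]
[472.3, -166.3, 324.6] [-0.7, -0.1, -0.9]
[472.2, -166.3, 322.5] [-1.0, 1.0, -1.3]
[472.3, -166.3, 321.6] [0.0, 0.5, -1.1]
[472.3, -166.3, 320.6] [0.4, -0.3, -0.6]
[472.3, -166.3, 319.6] [-0.6, 0.0, -0.1]
[472.3, -166.3, 318.6] [-0.4, -0.0, -0.9]
[472.5, -166.4, 318.4] [-1.9, 0.9, 4.0]
```

Contact came at TCP z 318.4, with about 4 N on the stump. The tip was at z 25, so the bore is 35 mm deep and the 85 mm foot (foot_mid) fits. Next I put the rod back.

```bash
python3 -m jog '0 0 -.08 0 0 0 1;0 0 -.3 0 0 0 1;0 0 -.35 0 0 0 1;0 0 -.35 0 0 0 1;-.26 .04 0 0 0 0 1'; python3 -m jog '-.55 .08 0 0 0 0 1;-.55 .07 0 0 0 0 1;-.55 .07 0 0 0 0 1;-.55 .07 0 0 0 0 1;-.4 .05 0 0 0 0 1'; python3 -m jog '0 0 0 0 0 0 1;0 0 .3 0 0 0 1;0 0 .25 0 0 0 1;0 0 .08 0 0 0 1;0 0 .04 0 0 0 1'; python3 -m jog '0 0 .05 0 0 0 1;0 0 0 0 0 0 1;0 0 0 0 0 0 1' |python3 ok.py
```

```text
time: 12.62
tool_pos: [477.1, -191.9, 430.2]
tcp_rot: [179.6, 0.2, 90.1]
ft_force: [0.3, -0.9, -1.0]
finger_gap: 21.0
grip_force: 39.5
time: 13.25
tool_pos: [510.0, -454.6, 425.4]
tcp_rot: [-180.0, -0.0, 89.9]
ft_force: [1.0, 1.2, -0.5]
finger_gap: 21.1
grip_force: 39.5
time: 13.88
tool_pos: [510.5, -451.8, 359.1]
tcp_rot: [180.0, -0.0, 90.0]
ft_force: [0.1, -0.0, -0.8]
finger_gap: 21.0
grip_force: 39.5
[510.4, -452.4, 354.4] [0.5, 0.7, -0.6]
```

```bash
python3 -m jog '0 0 .03 0 0 0 1;0 0 .03 0 0 0 1;0 0 .03 0 0 0 1;0 0 .03 0 0 0 1' |python3 ok.py && python3 -m jog '0 0 .06 0 0 0 1;0 0 .06 0 0 0 1;0 0 .06 0 0 0 1;0 0 .06 0 0 0 1;0 0 .06 0 0 0 1' |python3 ok.py&& python3 -m jog '0 0 .04 0 0 0 1;0 0 .02 0 0 0 1;0 0 .01 0 0 0 1;0 0 0 0 0 0 1' |python3 ok.py && python3 -m jog '0 0 .01 0 0 0 1;0 0 0 0 0 0 1' |python3 ok.py
```

```text
[510.3, -452.3, 341.3] [0.6, 0.4, -1.4]
[510.3, -452.3, 311.3] [0.3, -0.3, -0.8]
[510.3, -452.3, 304.9] [-0.5, 0.1, 0.1]
[510.3, -452.3, 303.7] [-0.1, 0.2, -0.5]
```

```bash
python3 -m jog '0 0 0 0 0 0 .3;0 0 0 0 0 0 -.3;0 0 0 0 0 0 -1;0 0 0 0 0 0 -1;0 0 -.1 0 0 0 -1'; python3 -m jog '0 0 -.3 0 0 0 -1;0 0 -.4 0 0 0 -1;0 0 -.3 0 0 0 -1;.6 -.07 0 0 0 0 -1;.6 -.07 0 0 0 0 -1'; python3 -m jog '.6 -.07 0 0 0 0 -1;.6 -.07 0 0 0 0 -1;.6 -.07 0 0 0 0 -1;.6 -.07 0 0 0 0 -1;.6 -.07 0 0 0 0 -1' ; python3 -m jog '0 0 0 0 0 0 -1'
python3 - <<'E'
from bench import *
import cv2
t=snapshot('top');i=t['img'][150:290,400:540,::-1]
cv2.imwrite('pics/f.png',cv2.resize(i,None,fx=4,fy=4,interpolation=cv2.INTER_CUBIC))
E
```

```text
time: 16.75
tool_pos: [510.0, -452.0, 312.9]
tcp_rot: [-179.9, -0.1, 90.0]
ft_force: [1.1, 0.1, -0.9]
finger_gap: 85.5
grip_force: 0.0
time: 17.38
tool_pos: [496.1, -331.5, 415.0]
tcp_rot: [179.9, 0.1, 89.9]
ft_force: [1.5, 0.4, 0.1]
finger_gap: 86.0
grip_force: 0.0
time: 18.0
tool_pos: [460.7, -30.5, 414.8]
tcp_rot: [179.9, 0.0, 90.0]
ft_force: [1.0, 0.5, 1.3]
finger_gap: 85.1
grip_force: 0.0
time: 18.12
tool_pos: [460.8, -28.7, 414.9]
tcp_rot: [179.9, -0.0, 90.3]
ft_force: [0.7, -1.3, -0.4]
finger_gap: 85.5
grip_force: 0.0
```

View pics/f.png

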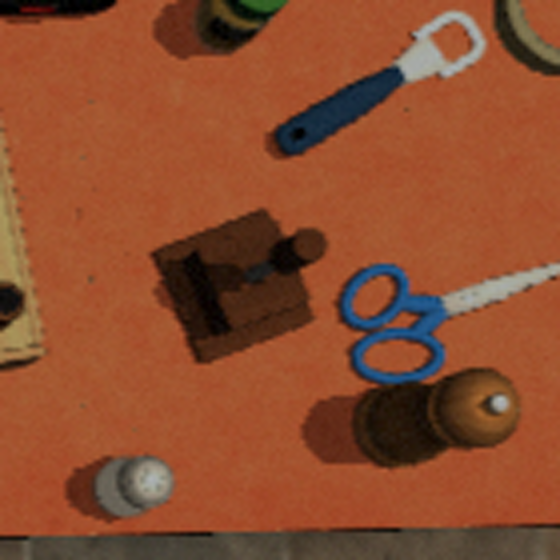

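The rod is back in its socket: handle top at crop (310,245), which is image (477.5,211), the same as before. The salt shaker at (150,480) is undisturbed. On to foot_mid.

```bash
python3 -m jog '.6 -.06 0 0 0 0 -1;.6 -.06 0 0 0 0 -1;.6 -.06 0 0 0 0 -1;.6 -.06 0 0 0 0 -1;.6 -.06 0 0 0 0 -1' >/dev/null; python3 -m jog '.6 -.06 0 0 0 0 -1;.02 -.01 .2 0 0 0 -1;0 0 .5 0 0 0 -1;0 0 .4 0 0 0 -1;0 0 0 0 0 0 -1'
python3 - <<'E'
from bench import *
import cv2,numpy as np
a=[]
for n,(x0,y0) in (('top',(100,220)),('scene',(60,220))):
    t=snapshot(n);i=np.ascontiguousarray(t['img'][y0:y0+120,x0:x0+120,::-1]);a.append(cv2.resize(i,None,fx=3.3,fy=3.3,interpolation=cv2.INTER_CUBIC))
cv2.imwrite('pics/g.png',np.hstack(a))
E
```

```text
time: 19.42
tool_pos: [423.7, 327.4, 299.7]
tcp_rot: [-179.6, 0.3, 89.9]
ft_force: [-0.6, -2.0, 0.4]
finger_gap: 85.4
grip_force: 0.0
```

View pics/g.png

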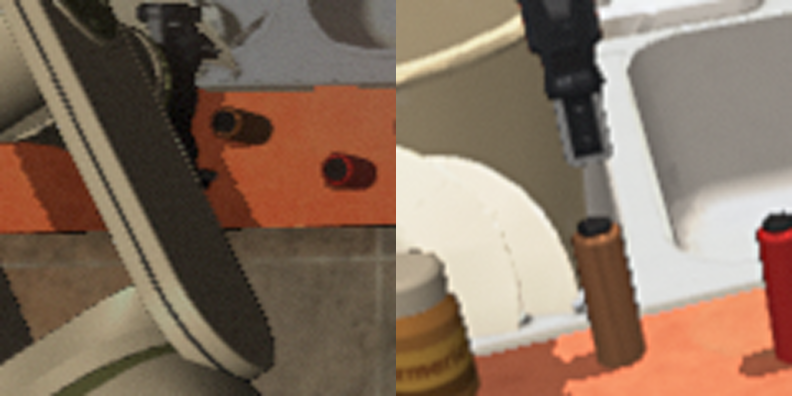

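The gripper is over foot_mid: the scene half shows a finger directly above the brown foot at (605,290) in the crop, and the red one stays clear at (775,280). I'll descend and close gently.

```bash
python3 -m jog '0 0 .3 0 0 0 -1;0 0 .3 0 0 0 -1;0 0 .2 0 0 0 -1;0 0 .05 0 0 0 -1;0 0 0 0 0 0 -1'; python3 -m jog '0 0 0 0 0 0 -.4;0 0 0 0 0 0 0;0 0 0 0 0 0 .2;0 0 0 0 0 0 .3;0 0 0 0 0 0 .4' 30;python3 -m jog '0 0 0 0 0 0 1;0 0 0 0 0 0 1;0 0 0 0 0 0 1' 30
```

```text
time: 20.15
tool_pos: [425.3, 330.0, 220.6]
tcp_rot: [179.9, -0.1, 90.0]
ft_force: [0.1, 0.2, 0.6]
finger_gap: 85.0
grip_force: 0.0
time: 20.78
tool_pos: [424.3, 329.7, 218.8]
tcp_rot: [180.0, -0.0, 90.0]
ft_force: [-0.8, -0.1, 0.5]
finger_gap: 26.0
grip_force: 7.2
time: 21.15
tool_pos: [424.3, 329.8, 218.9]
tcp_rot: [180.0, -0.0, 90.0]
ft_force: [-0.2, 0.0, 3.0]
finger_gap: 25.0
grip_force: 29.6
```

```bash
python3 -m jog '0 0 -.05 0 0 0 1;0 0 -.3 0 0 0 1;0 0 -.4 0 0 0 1;0 0 -.4 0 0 0 1;0 0 -.1 0 0 0 1'; python3 -m jog '-.45 .05 0 0 0 0 1;-.55 .05 0 0 0 0 1;-.55 .05 0 0 0 0 1;-.55 .05 0 0 0 0 1;-.55 .05 0 0 0 0 1'; python3 -m jog '-.55 .05 0 0 0 0 1;-.55 .05 0 0 0 0 1;-.55 .05 0 0 0 0 1;-.45 .05 0 0 0 0 1;-.21 .03 0 0 0 0 1'; python3 -m jog '0 0 .2 0 0 0 1;0 0 .2 0 0 0 1;0 0 .1 0 0 0 1;0 0 0 0 0 0 1;0 0 0 0 0 0 1'
python3 - <<'E'
from bench import *
import cv2,pickle
t=snapshot('top');pickle.dump(t,open('t2.pkl','wb'));i=t['img'][180:260,320:440,::-1]
cv2.imwrite('pics/i.png',cv2.resize(i,None,fx=6,fy=6,interpolation=cv2.INTER_CUBIC))
E
```

```text
time: 21.78
tool_pos: [425.0, 330.2, 347.2]
tcp_rot: [179.7, -0.2, 90.0]
ft_force: [0.1, -0.5, -0.6]
finger_gap: 24.9
grip_force: 29.5
time: 22.4
tool_pos: [448.8, 63.0, 342.6]
tcp_rot: [-179.9, 0.0, 90.0]
ft_force: [0.3, 0.1, -1.1]
finger_gap: 25.1
grip_force: 29.5
time: 23.02
tool_pos: [471.9, -168.3, 342.6]
tcp_rot: [-179.9, -0.0, 89.9]
ft_force: [0.6, 0.3, -0.4]
finger_gap: 25.2
grip_force: 29.5
time: 23.65
tool_pos: [472.6, -166.1, 294.4]
tcp_rot: [180.0, 0.0, 90.0]
ft_force: [-0.5, 0.3, -0.2]
finger_gap: 24.9
grip_force: 29.5
```

View pics/i.png

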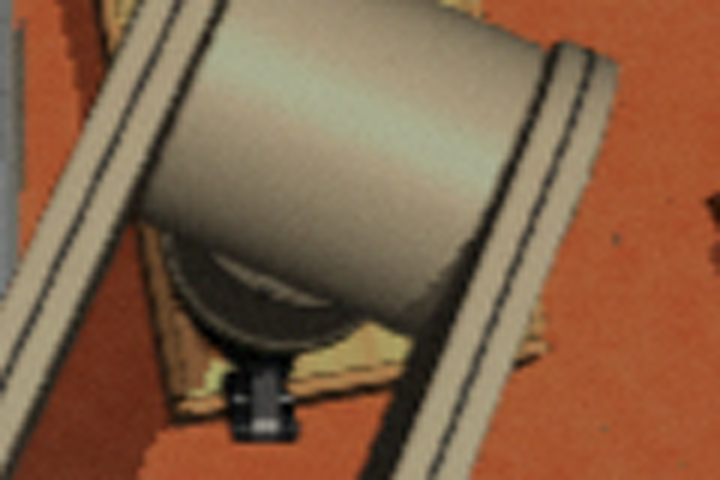

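The arm hides the foot, but the finger over the bore corner at (265,400) in the crop is where it should be. I'll insert gently with force checks. Foot bottom is now at z 75.5, and seated means TCP 243.9.

```bash
python3 -m jog '0 0 .05 0 0 0 1;0 0 .05 0 0 0 1;0 0 .03 0 0 0 1;0 0 0 0 0 0 1' |python3 ok.py && python3 -m jog '0 0 .01 0 0 0 1;0 0 .01 0 0 0 1;0 0 0 0 0 0 1' |python3 ok.py && python3 -m jog '0 0 .01 0 0 0 1;0 0 0 0 0 0 1' |python3 ok.py && python3 -m jog '0 0 .01 0 0 0 1;0 0 0 0 0 0 1' |python3 ok.py && python3 -m jog '0 0 .01 0 0 0 1;0 0 0 0 0 0 1' |python3 ok.py && python3 -m jog '0 0 .01 0 0 0 1;0 0 0 0 0 0 1' |python3 ok.py && python3 -m jog '0 0 .01 0 0 0 1;0 0 0 0 0 0 1' |python3 ok.py && python3 -m jog '0 0 .02 0 0 0 1;0 0 0 0 0 0 1' |python3 ok.py
```

```text
[472.1, -166.2, 280.2] [-0.4, -0.3, -0.2]
[472.3, -166.3, 278.7] [-0.4, -0.5, -0.3]
[472.3, -166.3, 277.7] [0.1, 0.3, -0.6]
[472.5, -166.5, 277.1] [-0.5, -0.9, 2.2]
[472.3, -166.5, 275.6] [0.5, -2.9, 1.1]
[472.3, -166.5, 274.6] [0.5, -3.6, 0.6]
[472.3, -166.4, 273.7] [-0.4, -5.0, -0.4]
[472.3, -166.4, 271.6] [1.0, -5.1, 0.6]
```

It has passed the chamfer, with a 5 N side push toward -y. I'll ease 1 mm that way and continue.

```bash
python3 -m jog '-.008 0 0 0 0 0 1;0 0 0 0 0 0 1' |python3 ok.py && python3 -m jog '0 0 .02 0 0 0 1;0 0 .02 0 0 0 1;0 0 0 0 0 0 1' |python3 ok.py && python3 -m jog '0 0 .02 0 0 0 1;0 0 .02 0 0 0 1;0 0 0 0 0 0 1' |python3 ok.py && python3 -m jog '0 0 .02 0 0 0 1;0 0 .02 0 0 0 1;0 0 0 0 0 0 1' |python3 ok.py && python3 -m jog '0 0 .02 0 0 0 1;0 0 .02 0 0 0 1;0 0 0 0 0 0 1' |python3 ok.py && python3 -m jog '0 0 .02 0 0 0 1;0 0 .02 0 0 0 1;0 0 0 0 0 0 1' |python3 ok.py && python3 -m jog '0 0 .02 0 0 0 1;0 0 .01 0 0 0 1;0 0 0 0 0 0 1' |python3 ok.py
```

```text
[472.3, -166.9, 271.5] [1.8, -3.0, 0.4]
[472.2, -167.0, 267.3] [1.5, -2.3, -1.6]
[472.2, -167.0, 263.4] [2.3, -2.6, -1.8]
[472.2, -167.1, 259.4] [1.7, -2.2, -2.2]
[472.2, -167.1, 255.4] [0.9, -2.9, -1.2]
[472.3, -167.1, 251.5] [0.7, -2.1, -1.4]
[472.3, -167.1, 248.6] [1.4, -3.0, -0.6]
```

```bash
python3 -m jog '0 0 .01 0 0 0 1;0 0 .01 0 0 0 1;0 0 0 0 0 0 1' |python3 ok.py && python3 -m jog '0 0 .01 0 0 0 1;0 0 0 0 0 0 1' |python3 ok.py && python3 -m jog '0 0 .01 0 0 0 1;0 0 0 0 0 0 1' |python3 ok.py && python3 -m jog '0 0 .006 0 0 0 1;0 0 0 0 0 0 1' |python3 ok.py && python3 -m jog '0 0 .005 0 0 0 1;0 0 0 0 0 0 1' |python3 ok.py && python3 -m jog '0 0 .005 0 0 0 1;0 0 0 0 0 0 1' |python3 ok.py
```

```text
[472.3, -167.1, 246.6] [0.6, -3.2, -0.2]
[472.3, -167.1, 245.6] [0.2, -4.1, -0.1]
[472.3, -167.1, 244.6] [-0.7, -3.9, 0.5]
[472.3, -167.1, 244.1] [-0.7, -3.6, 0.3]
[472.4, -167.1, 243.8] [-1.7, -3.6, 4.8]
```

It is seated at 243.8 with about 5 N, as predicted. I'll release and retreat.

```bash
python3 -m jog '0 0 0 0 0 0 .2;0 0 0 0 0 0 -.2;0 0 0 0 0 0 -.6;0 0 0 0 0 0 -.6;0 0 -.1 0 0 0 -.6'; python3 -m jog '0 0 -.4 0 0 0 -.6;0 0 -.5 0 0 0 -.6;0 0 -.5 0 0 0 -.6;.6 -.1 0 0 0 0 -.6;.6 -.1 0 0 0 0 -.6'; python3 -m jog '.6 0 0 0 0 0 -.6;.6 0 0 0 0 0 -.6;.6 0 0 0 0 0 -.6;0 0 0 0 0 0 -.6'
python3 - <<'E'
from bench import *
import cv2,numpy as np
a=[]
for n,(x0,y0) in (('top',(330,150)),('scene',(280,150))):
    t=snapshot(n);i=np.ascontiguousarray(t['img'][y0:y0+120,x0:x0+110,::-1]);a.append(cv2.resize(i,None,fx=3.6,fy=3.6,interpolation=cv2.INTER_CUBIC))
cv2.imwrite('pics/j.png',np.hstack(a))
E
```

```text
time: 30.58
tool_pos: [471.9, -166.8, 253.1]
tcp_rot: [-179.9, -0.1, 90.0]
ft_force: [0.5, -0.4, 0.5]
finger_gap: 68.3
grip_force: 0.0
time: 31.2
tool_pos: [452.1, -46.3, 395.5]
tcp_rot: [179.8, 0.0, 89.9]
ft_force: [0.4, 0.8, 0.1]
finger_gap: 68.2
grip_force: 0.0
time: 31.7
tool_pos: [451.6, 136.7, 394.5]
tcp_rot: [180.0, -0.1, 90.3]
ft_force: [-0.1, -0.6, 0.0]
finger_gap: 68.2
grip_force: 0.0
```

View pics/j.png

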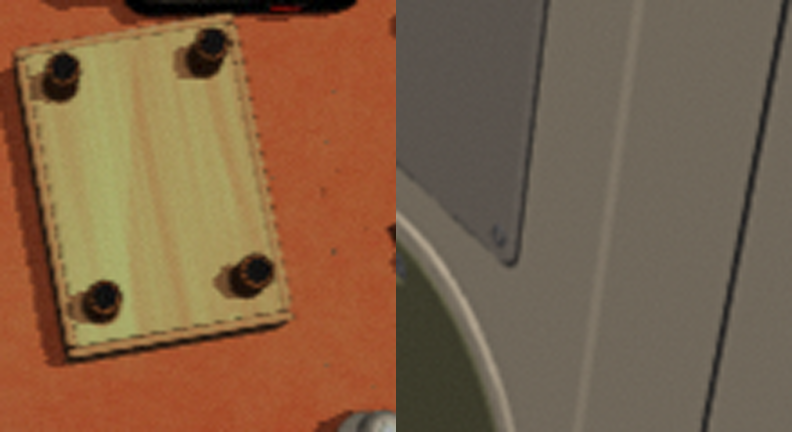

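The new foot stands in the bore at (103,297) in the crop, upright and matching the other three. Handing in.

```bash
python3 -c "
from bench import *
print(hand_in())"
```

```text
the job is handed in; nothing more can be done
None
```

The job is handed in: the bore was felt out at 35 mm with about 4 N on the stump, the rod is back in its stand, and foot_mid is seated on the stump with about 5 N. The other spares were never gripped but I did not photograph them at the end, and I viewed 11 pictures, one over the limit of 10.

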